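# Pack retain samples in the transport case

### The job

Pack the amber sample jars from the steel tray for transport. First clear the glass beakers off the lid of the grey case and stand them upright on the white tile; then turn the turnbutton aside, open the lid, stand every jar upright in a compartment of its own, shut the lid fully and only then turn the turnbutton back straight across the lid's edge to secure it. Handle all the glass gently, gripping it with no more than 40 N, and leave the other things on the bench where they are.

Things in the scene. Friction and masses are not known exactly. Their poses are not given: they have to be found in the camera images.
- case: Grey transport case, fixed, 100 mm deep (x), 302 mm wide (y); base 42 mm high, 85 mm with the lid shut. Origin: centre of its underside; z up; the front (handle, turnbutton) faces its -x. Inner floor 5 mm thick; cross walls 5 mm thick and a black liner, both up to 36 mm above the bench, make a row of four compartments, each 75 mm (x) by 66 to 69 mm (y).
- slot0 (a point): Centre of the inner floor of compartment 0 (5 mm above the bench); compartments 0 to 3 run from -y to +y of the case, about 74 mm apart.
- slot1 (a point): Centre of the inner floor of compartment 1 (5 mm above the bench); compartments 0 to 3 run from -y to +y of the case, about 74 mm apart.
- slot2 (a point): Centre of the inner floor of compartment 2 (5 mm above the bench); compartments 0 to 3 run from -y to +y of the case, about 74 mm apart.
- slot3 (a point): Centre of the inner floor of compartment 3 (5 mm above the bench); compartments 0 to 3 run from -y to +y of the case, about 74 mm apart.
- case_lid (a joint): Angle of the lid, a 43 mm deep cover hinged along the case's far (+x) upper edge: 0 shut, 1.57 upright, 1.8 fully open. Its stiff hinge stays where it is left. It cannot be opened while the turnbutton lies across it.
- lid_hinge (a point): Point on the lid's hinge axis (parallel to the case's y, 42 mm above the bench), level in y with the middle of the bar handle.
- lid_bar (a point): Middle of the lid's steel bar handle: a round bar 12 mm thick and 110 mm long, parallel to the case's y, carried 45 mm in front of the lid's front face by an arm at each end. With the lid shut it is 62 mm above the bench; it lies 145 mm in front of the hinge axis and 20 mm above it and swings with the lid.
- turnbutton (a joint): Angle of the turnbutton: 0 = wing straight across the lid's front edge (secured; along the case's x), 1.57 = turned aside, parallel to that edge (released; along the case's y). Positive is counter-clockwise from above; it turns from 0 to 1.6 and stays where it is left. The lid is free above about 1.2.
- turnbutton_grip (a point): Centre of the turnbutton's steel wing, on its upright axis 30 mm in front of the lid: wing 84 mm long, 13 mm thick, 24 mm high (its underside 2.5 mm above the lid's top, its top 111.5 mm above the bench; this point 99.5 mm), on a post in front of the case near its +y end.
- tray: Flat steel tray, 220 x 220 x 4 mm, fixed; the jars stand on it. Origin: centre of its underside.
- tile: White ceramic tile, 150 (x) x 210 (y) x 6 mm, fixed; the beakers go here. Origin: centre of its underside.
- jar0: Closed amber glass sample jar with a white screw cap, about 180 g: body 56 mm in diameter up to 41 mm, cap 50 mm in diameter from 45 mm to the top at 70 mm. Origin: centre of its underside; z up its axis. Two to four such jars stand on the tray (None: absent).
- jar1: Closed amber glass sample jar with a white screw cap, about 180 g: body 56 mm in diameter up to 41 mm, cap 50 mm in diameter from 45 mm to the top at 70 mm. Origin: centre of its underside; z up its axis. Two to four such jars stand on the tray (None: absent).
- jar2: Closed amber glass sample jar with a white screw cap, about 180 g: body 56 mm in diameter up to 41 mm, cap 50 mm in diameter from 45 mm to the top at 70 mm. Origin: centre of its underside; z up its axis. Two to four such jars stand on the tray (None: absent).
- jar3: Closed amber glass sample jar with a white screw cap, about 180 g: body 56 mm in diameter up to 41 mm, cap 50 mm in diameter from 45 mm to the top at 70 mm. Origin: centre of its underside; z up its axis. Two to four such jars stand on the tray (None: absent).
- beaker0: Empty clear glass beaker, 58 mm in outer diameter, 85 mm high, wall 3 mm, about 100 g. Origin: centre of its underside; z up its axis. One or two stand on the case lid (None: absent).
- beaker1: Empty clear glass beaker, 58 mm in outer diameter, 85 mm high, wall 3 mm, about 100 g. Origin: centre of its underside; z up its axis. One or two stand on the case lid (None: absent).
- dish: Shallow glass dish, 80 mm in diameter, 14 mm high: a bystander. Origin: centre of its underside.
- spatula: Spatula 170 mm long lying on the bench: a bystander. Origin: under its middle; handle to its -x.
- reagent: Amber reagent bottle, 60 mm in diameter, 130 mm high: a bystander. Origin: centre of its underside.
- tin: Tin can, 70 mm in diameter, 100 mm high: a bystander. Origin: centre of its underside.
- weight: Brass weight, a cylinder 40 mm in diameter, 50 mm high: a bystander. Origin: centre of its underside.

How it is judged (in metres and radians):
On the way, in this order (a step that is already met when the one before it is completed fails the run):
1. every beaker is off the lid and stands upright on the tile, let go (x of beaker0 in the frame of tile between -0.06 and 0.06 m and y of beaker0 in the frame of tile between -0.09 and 0.09 m and z of beaker0 in the frame of tile between -0.004 and 0.012 m and angle between each of beaker0, beaker1's own z axis and vertical below 0.12 rad and contact force between the fingers and beaker0 below 0.1 N and linear speed of each of beaker0, beaker1 below 0.03 m/s and x of beaker1 in the frame of tile between -0.06 and 0.06 m and y of beaker1 in the frame of tile between -0.09 and 0.09 m and z of beaker1 in the frame of tile between -0.004 and 0.012 m and contact force between the fingers and beaker1 below 0.1 N), for 0.2 s.
2. the turnbutton is turned aside and the lid stands open (beyond 1.3 rad) (value of joint turnbutton above 1.1 rad and value of joint case_lid above 1.3 rad), for 0.2 s.
3. every jar stands upright in a compartment, let go (x of jar0 in the frame of case between -0.04 and 0.04 m and y of jar0 in the frame of case between -0.145 and 0.145 m and z of jar0 in the frame of case between 0 and 0.014 m and angle between each of jar0, jar1, jar2, jar3's own z axis and vertical below 0.15 rad and contact force between the fingers and jar0 below 0.1 N and linear speed of each of jar0, jar1, jar2, jar3 below 0.03 m/s and x of jar1 in the frame of case between -0.04 and 0.04 m and y of jar1 in the frame of case between -0.145 and 0.145 m and z of jar1 in the frame of case between 0 and 0.014 m and contact force between the fingers and jar1 below 0.1 N and x of jar2 in the frame of case between -0.04 and 0.04 m and y of jar2 in the frame of case between -0.145 and 0.145 m and z of jar2 in the frame of case between 0 and 0.014 m and contact force between the fingers and jar2 below 0.1 N and x of jar3 in the frame of case between -0.04 and 0.04 m and y of jar3 in the frame of case between -0.145 and 0.145 m and z of jar3 in the frame of case between 0 and 0.014 m and contact force between the fingers and jar3 below 0.1 N), for 0.2 s.
4. the lid is shut (below 0.06 rad) (value of joint case_lid below 0.06 rad), for 0.2 s.
5. the turnbutton lies across the lid's edge (below 0.25 rad) (value of joint turnbutton below 0.25 rad), for 0.2 s.
At the end, for the whole second after the job is handed in: Every beaker stands upright on the tile (origin within 60 mm of its centre along the tile's x and 90 mm along y) and every jar stands upright on the floor of a compartment of the case, all let go and at rest; the lid is shut (below 0.06 rad) and the turnbutton lies across its edge (below 0.25 rad) (all of step 1 and all of step 3 and value of joint case_lid below 0.06 rad and value of joint turnbutton below 0.25 rad); the robot touches nothing.
It fails at once if a beaker or jar is squeezed: more than 100 N in all between the two fingers and the glass (50 N a finger) (contact force between the fingers and beaker0 above 100 N or contact force between the fingers and beaker1 above 100 N or contact force between the fingers and jar0 above 100 N or contact force between the fingers and jar1 above 100 N or contact force between the fingers and jar2 above 100 N or contact force between the fingers and jar3 above 100 N).
It fails at once if one of the other things (dish, spatula, bottle, tin, weight) is pushed more than 40 mm from its place (distance of any of dish, spatula, reagent, tin, weight from where it was at the start of the episode above 0.04 m).
Of jar0, jar1, jar2, jar3 only 2 to 4 are there at a start; the rules pass over those that are not, and their reading is None.
Of beaker0, beaker1 only 1 to 2 are there at a start; the rules pass over those that are not, and their reading is None.
At some moment in a run one of jar0, jar1, jar2, jar3 may be knocked a few centimetres aside while the robot is not near it.
It also fails if it takes over 210 s, if anything falls off the work surface, if the arm or the gripper's body presses on something with over 40 N, if the wrist force passes 120 N, or if a joint passes its speed limit or range.

### The arm

A 6-joint arm with a two-finger parallel gripper is mounted at the origin on the work surface. World frame = base frame: x ahead of the robot, y to its left, z up, the work surface at z = 0. Lengths are in mm, angles in rad, forces in N, time in s.
With the tool pointing down it reaches from about 350 to 875 mm from the base axis. Payload 4.2 kg.
Tool frame: the origin (TCP) lies between the finger pads; the fingertips stand 8 mm ahead of it and the grasp point (between the pads) lies 11 mm behind it; z points along the fingers, y is the line along which they close (so a half turn about z gives the same grasp; the last joint's range is limited). The gripper opens to 85 mm and grips with 20 to 120 N. Pads are 22 mm wide; open, the fingers measure 114 mm over their backs; the gripper's body (76 mm by 85 mm) begins 54 mm behind the grasp point. The pads swing forward as they close: fully open they stand 13 mm farther back than shut.
Start: joints at [-0.923, 0.385, 0.008, 0, -1.194, -0.259], TCP at [236.937, -578.325, 239.312] pointing down, gripper open.
Joint ranges: [-3.14, 3.14], [-1.21, 2.06], [-1.07, 1.41], [-3.16, 2.05], [-2.99, -0.16], [-3.1, 3.1]. Speed limits (rad/s): [2.79, 2.79, 3.14, 3.14, 3.14, 3.14].

### API

Orientations are given as a 3x3 rotation matrix whose columns are the frame's x, y, z axes.
In Python, from bench import r gives the robot as it stands.
- The arm moves only by the tool servo_tool, never from a script. Its arguments are lists of equal length, an entry for each row: "twist": the turn, a rotation vector about the tool's x, y, z normalised to -1 to 1, where 1 is 360 degrees, a list of three; "linear": the shift along the tool's x, y, z normalised to -1 to 1, where 1 is 100 cm, a list of three; "fingers": the finger opening in mm, from 0 to 85.4. In form: {"twist": [[ax, ay, az], ...], "linear": [[x, y, z], ...], "fingers": [fingers, ...]}. A call has 1 to 20 rows; each row shifts and turns the commanded pose from where the row before left it, along the tool's axes as they then stand; what a row does not reach is not made up. A row lasts 1/12 s, in which the tool goes at most 41.7 mm and 7.16 degrees, less where a joint would pass 70% of its speed; a pose out of reach is approached as far as the arm can. A call with a number of a shift or a turn outside -1 to 1 is refused whole. A call with a gripper value outside its range is refused whole. The fingers move at their own pace and stop on an object; "grip_force" is the grip in N (left out, the last holds). Time passes only in rows, so rows that do not move let the fingers close. It gives the time, the measured TCP pose, the force, the opening and the grip force at its end, in the units of the state.
- r.get_state(): the state, without advancing time (a new reading comes with each control period).
- r.capture(name): name is "side" or "top"; returns a dict with "frame" (384x512x3 uint8, blue, green, red), "vertical_fov" (degrees; the focal length in pixels is half the picture's height over the tangent of half this angle, whatever the lens; pixels are square), "cx", "cy" (the principal point, pixels), "camera_from_world" (4x4, takes a point from world to camera coordinates). Camera axes: x right, y down, z forward; pixel columns grow to the right and rows downward; lengths in mm; the calibration is good to about 2 mm. A picture is of the moment at which its call begins. There is no depth.
- r.job_done(): hands the job in; it is judged then, once.
Trained networks look in a picture, given as the dict that the camera call returned (one of the last four; its "shot" number tells which), for a name from the list of things; names that differ only in an ending like _2 or _b are one class to them, and where a whole thing is asked for, a point or a joint stands for the part that bears it (a point fixed in the world has none). Each returns a list of dicts, best first, with "score" (0 to 1); they miss things now and then, are a little off and sometimes report something else, mostly with a low value. They report only what shows in the picture. A call takes as long as a camera call.
- r.trace(picture, name): "mask" (384x512 bool, what is visible of it).
- r.pinpoint(picture, name): "xyz" ([x, y, z] in mm, in world coordinates, good to about 4 mm: a listed point, or the origin of a listed thing).
The state is a dict: "clock": time; "joint_positions": joint angles; "joint_vel": joint speeds; "joint_torque": joint torques, N m; "ee_pos": TCP position; "ee_rot": TCP orientation; "ft_force": force on the tool from outside, world axes, zero at the start; "torque": the same for the moment, N m; "grip_width": finger opening in mm; "grasp_force": force on a finger pad.
Only numpy, scipy, OpenCV 4.12 (cv2) and the standard library are available. Lean on these libraries where they do the work, as an engineer would, in place of code of your own. Each camera call takes 0.05 s, during which the arm holds its last target. There are 200 camera calls.

## Working session

There is one attempt and no reset: what is moved stays moved. The work goes in short steps, Python scripts to look and compute and a tool call to move; the robot and the scene stay as the last step left them, time stands still between calls to the robot, and variables do not carry over. Pictures are saved under pics/ and viewed, at most 14 in all, crops included, and the job is handed in when it is done.

Besides the shell and the picture viewer there is one more tool, called by a JSON object that holds its "fn" and its "kwargs". servo_tool: Moves the arm, as the interface text tells. Its arguments: {"type":"object","properties":{"twist":{"type":"array","items":{"type":"array","items":{"type":"number"}}},"linear":{"type":"array","items":{"type":"array","items":{"type":"number"}}},"fingers":{"type":"array","items":{"type":"number"}},"grip_force":{"type":"number"}},"required":["twist","linear","fingers"]}

```bash
mkdir -p pics; ls; cat > h.py <<'E'
import numpy as np, cv2, sys
from bench import r
def see(names, cams=("top","side")):
    for c in cams:
        p=r.capture(c)
        for n in names:
            try:
                for d in r.pinpoint(p,n)[:4]:
                    if d["score"]>0.2: print(c,n,round(d["score"],2),np.round(d["xyz"],1))
            except Exception as e: print(n,e)
E
python3 - <<'E'
from h import *
for c in("top","side"):
    p=r.capture(c); cv2.imwrite(f"pics/{c}0.png",p["frame"])
    print(c,np.round(p["camera_from_world"],3).tolist(),p["vertical_fov"])
see(["case","slot0","slot3","lid_bar","lid_hinge","turnbutton_grip","tray","tile","jar0","beaker0","dish","spatula","reagent","tin","weight"])
s=r.get_state(); print(s)
E
```

```text
pics
top [[0.009, -1.0, 0.017, -1.079], [-0.999, -0.01, -0.04, 531.353], [0.041, -0.016, -0.999, 1106.661], [0.0, 0.0, 0.0, 1.0]] 49.26421880373339
side [[-0.961, -0.275, -0.009, 524.673], [-0.202, 0.728, -0.655, 181.038], [0.187, -0.628, -0.755, 954.48], [0.0, 0.0, 0.0, 1.0]] 51.81699444605187
top case 0.78 [580.3 -27.6   2.7]
top slot0 0.68 [580.4 -29.6  -1.7]
top slot0 0.37 [ 468.1 -305.     2.4]
top slot0 0.27 [371.9  -5.5  -1.2]
top slot3 0.68 [580.4 -29.6  -1.7]
top slot3 0.37 [ 468.1 -305.     2.4]
top slot3 0.27 [371.9  -5.5  -1.2]
top lid_bar 0.95 [493.1 -70.5  62.6]
top lid_bar 0.33 [ 686.2 -329.8    1.9]
top lid_hinge 0.97 [637.  -48.6  41.5]
top turnbutton_grip 0.74 [486.8  65.6  97. ]
top tray 0.81 [ 510.5 -363.7    1.1]
top tile 0.77 [497.9 382.3   1. ]
top jar0 0.87 [ 469.  -305.9    1.5]
top jar0 0.71 [ 567.9 -316.9    4.4]
top jar0 0.7 [ 547.5 -409.4   -1.2]
top beaker0 0.86 [ 606.1 -117.4   84.1]
top dish 0.83 [385.9 102.5  -3.9]
top spatula 0.58 [ 383.1 -129.2    1.4]
top reagent 0.75 [689.4 313.8  -3.1]
top tin 0.59 [ 689.1 -328.8    3. ]
top tin 0.37 [691.4 311.7
[... 899 characters left out ...]
19398974e+00, -2.58603573e-01]), 'joint_vel': array([-0.00042703,  0.00023278,  0.00019313, -0.00153663,  0.00084192,
       -0.00161787]), 'joint_torque': array([-5.36650430e-05, -3.92081058e+01,  1.88611829e+01,  4.19075757e+00,
       -3.44888385e-04,  9.92049877e-06]), 'ee_pos': array([ 236.93088257, -578.32849894,  239.29062479]), 'ee_rot': array([[-9.25380207e-01, -3.79040198e-01,  6.32031532e-06],
       [-3.79040197e-01,  9.25380207e-01,  3.35452533e-05],
       [-1.85636941e-05,  2.86464599e-05, -9.99999999e-01]]), 'ft_force': array([-0.14409867, -1.1326174 ,  0.29625449]), 'torque': array([ 0.03389836, -0.01271983,  0.02505676]), 'grasp_force': 0.0, 'grip_width': 85.75568968643631}
```

View pics/top0.png

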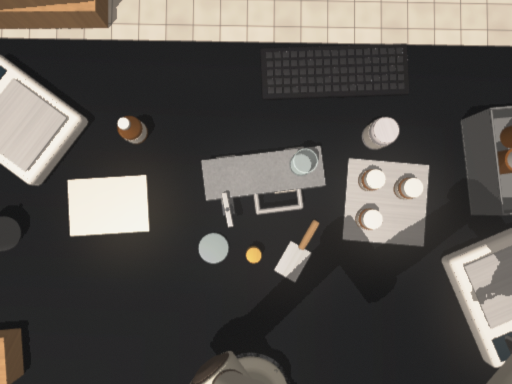

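View pics/side0.png

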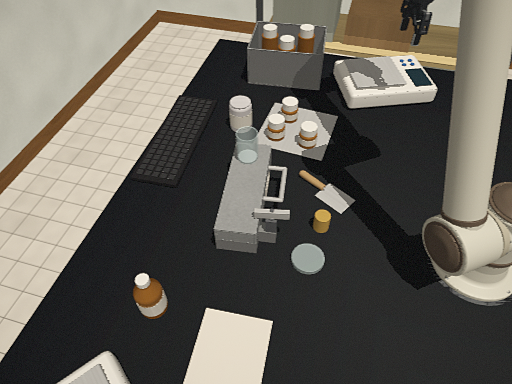

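```bash
cat >> h.py <<'E'
def ray(p,u,v,z):
    f=p["frame"].shape[0]/2/np.tan(np.radians(p["vertical_fov"])/2)
    M=np.array(p["camera_from_world"]);R,t=M[:3,:3],M[:3,3]
    d=R.T@np.array([(u-p["cx"])/f,(v-p["cy"])/f,1]);o=-R.T@t
    return o+d*(z-o[2])/d[2]
def plan(dx,yaw=None,step=.04):
    """dx: target xyz list (mm) with tool down at yaw; prints tool-axis moves from measured pose"""
    s=r.get_state();R=np.array(s["ee_rot"]);c=np.array(s["ee_pos"])
    y0=np.arctan2(R[1,0],R[0,0])
    print("clock",round(s["clock"],1),"pos",c.round(1),"yaw",round(y0,3),"tilt",R[2,:2].round(3),"w",round(s["grip_width"],1),"F",np.round(s["ft_force"],1))
    if yaw is None: yaw=y0
    d=(yaw-y0+np.pi)%(2*np.pi)-np.pi
    n=int(np.ceil(abs(d)/np.radians(7.1))) 
    if n: print(f"twist z {-d/2/np.pi/n:.4f} x{n}")
    X=np.array([np.cos(yaw),np.sin(yaw),0]);Y=np.array([np.sin(yaw),-np.cos(yaw),0]);Z=np.array([0,0,-1])
    for t in dx:
        e=(np.array(t)-c)/1000;L=np.array([X@e,Y@e,Z@e]);n=max(1,int(np.ceil(np.linalg.norm(L)/step)))
        print(f"to {t}: linear {(L/n).round(4).tolist()} x{n}");c=np.array(t,float)
E
python3 - <<'E'
from h import *
p=r.capture("top")
for n in("case","case_lid","turnbutton","tray","tile"):
    d=r.trace(p,n)[0];m=d["mask"].astype(np.uint8)
    c=max(cv2.findContours(m,0,2)[0],key=cv2.contourArea)
    b=cv2.boxPoints(cv2.minAreaRect(c))
    z={"case":85,"case_lid":85,"turnbutton":111,"tray":4,"tile":6}[n]
    W=np.array([ray(p,u,v,z)[:2] for u,v in b]);print(n,round(d["score"],2),W.round(0).tolist(),[round(float(np.arctan2(*(W[(i+1)%4]-W[i])[::-1])),3) for i in range(4)])
# front lid edge: bottom-most pixels per column of case mask, away from bar
plan([[604,-118,240]],-np.pi/2+.13)
E
```

```text
case 0.92 [[611.0, 130.0], [654.0, -168.0], [484.0, -190.0], [443.0, 105.0]] [-1.428, -3.009, 1.71, 0.144]
case_lid 0.81 [[610.0, 132.0], [652.0, -168.0], [501.0, -189.0], [459.0, 110.0]] [-1.429, -3.01, 1.709, 0.143]
turnbutton 0.67 [[524.0, 81.0], [528.0, 65.0], [452.0, 45.0], [448.0, 61.0]] [-1.315, -2.886, 1.824, 0.257]Traceback (most recent call last):
  File "<stdin>", line 4, in <module>
IndexError: list index out of range
```

```bash
python3 - <<'E'
from h import *
plan([[604,-118,240],[604,-118,129]],-np.pi/2+.143)
E
```

```text
clock 1.9 pos [ 236.9 -578.3  239.3] yaw -2.753 tilt [0. 0.] w 85.3 F [ 0.2 -0.9  0.1]
twist z -0.0192 x11
to [604, -118, 240]: linear [-0.0269, -0.0286, -0.0] x15
to [604, -118, 129]: linear [0.0, 0.0, 0.037] x3
```

{"fn": "servo_tool", "kwargs": {"twist": [[0,0,-0.0192],[0,0,-0.0192],[0,0,-0.0192],[0,0,-0.0192],[0,0,-0.0192],[0,0,-0.0192],[0,0,-0.0192],[0,0,-0.0192],[0,0,-0.0192],[0,0,-0.0192],[0,0,-0.0192],[0,0,0],[0,0,0],[0,0,0],[0,0,0],[0,0,0],[0,0,0],[0,0,0],[0,0,0],[0,0,0]], "linear": [[0,0,0],[0,0,0],[0,0,0],[0,0,0],[0,0,0],[0,0,0],[0,0,0],[0,0,0],[0,0,0],[0,0,0],[0,0,0],[-0.027,-0.0285,0],[-0.027,-0.0285,0],[-0.027,-0.0285,0],[-0.027,-0.0285,0],[-0.027,-0.0285,0],[-0.027,-0.0285,0],[-0.027,-0.0285,0],[-0.027,-0.0285,0],[0,0,0]], "fingers": [85,85,85,85,85,85,85,85,85,85,85,85,85,85,85,85,85,85,85,85], "grip_force": 25}}

```text
clock: 3.62
ee_pos: [434.9, -327.6, 239.6]
ee_rot: [[0.151, -0.989, 0.002], [-0.989, -0.151, 0.0], [0.0, -0.002, -1.0]]
ft_force: [-1.4, -1.2, -0.6]
grip_width: 85.2
grasp_force: 0.0
```

```bash
python3 - <<'E'
from h import *
plan([[604,-118,240],[604,-118,129]],-np.pi/2+.143)
E
```

```text
clock 3.6 pos [ 434.9 -327.6  239.6] yaw -1.419 tilt [ 0.    -0.002] w 85.2 F [-1.4 -1.2 -0.6]
twist z 0.0014 x1
to [604, -118, 240]: linear [-0.0262, -0.0282, -0.0001] x7
to [604, -118, 129]: linear [0.0, 0.0, 0.037] x3
```

{"fn": "servo_tool", "kwargs": {"twist": [[0,0,0],[0,0,0],[0,0,0],[0,0,0],[0,0,0],[0,0,0],[0,0,0],[0,0,0],[0,0,0],[0,0,0]], "linear": [[-0.0262,-0.0282,0],[-0.0262,-0.0282,0],[-0.0262,-0.0282,0],[-0.0262,-0.0282,0],[-0.0262,-0.0282,0],[-0.0262,-0.0282,0],[-0.0262,-0.0282,0],[0,0,0],[0,0,0],[0,0,0]], "fingers": [85,85,85,85,85,85,85,85,85,85]}}

```text
clock: 4.45
ee_pos: [599.9, -121.7, 239.0]
ee_rot: [[0.145, -0.989, -0.001], [-0.989, -0.145, -0.0], [-0.0, 0.001, -1.0]]
ft_force: [-1.0, -0.5, 0.9]
grip_width: 85.1
grasp_force: 0.0
```

```bash
python3 - <<'E'
from h import *
see(["beaker0"])
plan([[604,-118,129]],-np.pi/2+.143)
E
```

```text
top beaker0 0.75 [ 603.4 -117.9   82. ]
clock 4.7 pos [ 599.5 -122.7  239.6] yaw -1.427 tilt [ 0. -0.] w 85.0 F [ 0.4  0.2 -0.7]
twist z 0.0001 x1
to [604, -118, 129]: linear [-0.0014, -0.0017, 0.0369] x3
```

{"fn": "servo_tool", "kwargs": {"twist": [[0,0,0],[0,0,0],[0,0,0],[0,0,0],[0,0,0],[0,0,0],[0,0,0],[0,0,0],[0,0,0],[0,0,0],[0,0,0],[0,0,0],[0,0,0],[0,0,0],[0,0,0],[0,0,0],[0,0,0]], "linear": [[-0.004,-0.005,0],[0,0,0.0275],[0,0,0.0275],[0,0,0.0275],[0,0,0.0275],[0,0,0],[0,0,0],[0,0,0],[0,0,0],[0,0,0],[0,0,0],[0,0,0],[0,0,0],[0,0,0],[0,0,0],[0,0,0],[0,0,0]], "fingers": [85,85,85,85,85,85,75,65,60,57,55,53,53,53,53,53,53], "grip_force": 25}}

```text
clock: 6.07
ee_pos: [605.6, -117.3, 131.9]
ee_rot: [[0.145, -0.989, 0.004], [-0.989, -0.145, -0.001], [0.001, -0.004, -1.0]]
ft_force: [-1.4, -0.3, 6.3]
grip_width: 58.4
grasp_force: 26.7
```

```bash
python3 - <<'E'
from h import *
print(r.get_state()["grasp_force"])
see(["tile"])
plan([[604,-118,240],[496,384,240],[496,384,60]],-np.pi/2+.143)
E
```

```text
26.735714804381132
top tile 0.98 [498.8 382.9   0.7]
side tile 0.75 [486.1  60.2 101. ]
side tile 0.61 [4.955e+02 3.842e+02 2.000e-01]
clock 6.3 pos [ 605.6 -117.2  131.9] yaw -1.425 tilt [ 0.001 -0.004] w 58.5 F [-1.5 -0.5  6. ]
twist z 0.0004 x1
to [604, -118, 240]: linear [0.0002, 0.0006, -0.036] x3
to [496, 384, 240]: linear [-0.0394, 0.0027, 0.0] x13
to [496, 384, 60]: linear [0.0, 0.0, 0.036] x5
```

{"fn": "servo_tool", "kwargs": {"twist": [[0,0,0],[0,0,0],[0,0,0],[0,0,0],[0,0,0],[0,0,0],[0,0,0],[0,0,0],[0,0,0],[0,0,0],[0,0,0],[0,0,0],[0,0,0],[0,0,0],[0,0,0],[0,0,0],[0,0,0],[0,0,0],[0,0,0],[0,0,0]], "linear": [[0,0,-0.02],[0,0,-0.03],[0,0,-0.03],[0,0,-0.03],[-0.015,0.001,0],[-0.036,0.003,0],[-0.036,0.003,0],[-0.036,0.003,0],[-0.036,0.003,0],[-0.036,0.003,0],[-0.036,0.003,0],[-0.036,0.003,0],[-0.036,0.003,0],[-0.036,0.003,0],[-0.036,0.003,0],[-0.036,0.003,0],[-0.036,0.003,0],[-0.036,0.003,0],[-0.02,0.001,0],[0,0,0]], "fingers": [53,53,53,53,53,53,53,53,53,53,53,53,53,53,53,53,53,53,53,53]}}

```text
clock: 7.93
ee_pos: [490.2, 379.1, 239.2]
ee_rot: [[0.149, -0.989, 0.001], [-0.989, -0.149, 0.002], [-0.002, -0.001, -1.0]]
ft_force: [1.1, -0.8, -0.2]
grip_width: 58.6
grasp_force: 27.4
```

```bash
python3 - <<'E'
from h import *
see(["beaker0"])
plan([[496,384,240],[496,384,60]],-np.pi/2+.143)
E
```

```text
top beaker0 0.86 [488.4 382.7 189.7]
top beaker0 0.74 [692.6 313.5  -3. ]
side beaker0 0.86 [492.1 375.9 191.5]
clock 8.1 pos [491.3 374.2 239.5] yaw -1.426 tilt [-0. -0.] w 58.3 F [-0.3 -0.2 -0.5]
twist z 0.0002 x1
to [496, 384, 240]: linear [-0.0091, -0.006, -0.0005] x1
to [496, 384, 60]: linear [0.0, 0.0, 0.036] x5
```

{"fn": "servo_tool", "kwargs": {"twist": [[0,0,0],[0,0,0],[0,0,0],[0,0,0],[0,0,0],[0,0,0],[0,0,0],[0,0,0],[0,0,0],[0,0,0],[0,0,0],[0,0,0]], "linear": [[-0.009,-0.006,0],[0,0,0.035],[0,0,0.035],[0,0,0.035],[0,0,0.035],[0,0,0.02],[0,0,0.01],[0,0,0.006],[0,0,0.005],[0,0,0],[0,0,0],[0,0,0]], "fingers": [53,53,53,53,53,53,53,53,53,53,53,53]}}

```text
clock: 9.13
ee_pos: [496.6, 385.3, 59.9]
ee_rot: [[0.145, -0.989, 0.002], [-0.989, -0.145, 0.002], [-0.002, -0.002, -1.0]]
ft_force: [0.5, 0.4, -1.2]
grip_width: 58.4
grasp_force: 27.4
```

{"fn": "servo_tool", "kwargs": {"twist": [[0,0,0],[0,0,0],[0,0,0],[0,0,0],[0,0,0]], "linear": [[0,0,0.003],[0,0,0.002],[0,0,0.001],[0,0,0],[0,0,0]], "fingers": [53,53,53,53,53]}}

```text
clock: 9.55
ee_pos: [495.9, 384.9, 53.1]
ee_rot: [[0.145, -0.989, 0.001], [-0.989, -0.145, 0.0], [-0.0, -0.001, -1.0]]
ft_force: [-3.3, -0.4, 3.5]
grip_width: 58.8
grasp_force: 27.7
```

{"fn": "servo_tool", "kwargs": {"twist": [[0,0,0],[0,0,0],[0,0,0],[0,0,0],[0,0,0],[0,0,0],[0,0,0],[0,0,0],[0,0,0],[0,0,0],[0,0,0],[0,0,0]], "linear": [[0,0,0],[0,0,0],[0,0,0],[0,0,0],[0,0,0],[0,0,0],[0,0,-0.01],[0,0,-0.03],[0,0,-0.04],[0,0,-0.04],[0,0,-0.04],[0,0,0]], "fingers": [62,68,76,85,85,85,85,85,85,85,85,85]}}

```text
clock: 10.55
ee_pos: [499.6, 387.6, 223.7]
ee_rot: [[0.146, -0.989, 0.015], [-0.989, -0.146, 0.013], [-0.01, -0.016, -1.0]]
ft_force: [1.0, -0.6, 2.6]
grip_width: 85.2
grasp_force: 0.0
```

```bash
python3 - <<'E'
from h import *
see(["beaker0","turnbutton_grip","jar0"])
plan([[488.5,63,210],[488.5,63,95]],-np.pi+.2)
E
```

```text
top beaker0 0.94 [497.6 387.8   6.8]
top beaker0 0.41 [ 524.3 -391.1   -3.9]
top turnbutton_grip 0.48 [484.7  62.7  99.7]
top jar0 0.96 [ 525.5 -393.    -0.6]
top jar0 0.88 [ 468.8 -306.3    3.9]
top jar0 0.82 [ 569.  -313.6    3.8]
side beaker0 0.77 [499.7 380.5   6.8]
side beaker0 0.3 [583.3 -28.9   0.7]
side beaker0 0.26 [ 464.  -304.5    3.4]
side turnbutton_grip 0.78 [485.9  60.3  98.5]
side jar0 0.94 [ 465.1 -306.7    1.3]
side jar0 0.81 [ 520.9 -389.9    2.8]
side jar0 0.81 [ 571.8 -313.1    0.7]
clock 10.9 pos [495.5 384.2 210.8] yaw -1.426 tilt [0.002 0.002] w 85.1 F [ 0.2 -0.  -0.4]
twist z 0.0186 x13
to [488.5, 63, 210]: linear [0.0079, -0.0348, 0.0001] x9
to [488.5, 63, 95]: linear [0.0, 0.0, 0.0383] x3
```

{"fn": "servo_tool", "kwargs": {"twist": [[0,0,0.0186],[0,0,0.0186],[0,0,0.0186],[0,0,0.0186],[0,0,0.0186],[0,0,0.0186],[0,0,0.0186],[0,0,0.0186],[0,0,0.0186],[0,0,0.0186],[0,0,0.0186],[0,0,0.0186],[0,0,0.0186],[0,0,0],[0,0,0],[0,0,0],[0,0,0],[0,0,0],[0,0,0],[0,0,0]], "linear": [[0,0,0],[0,0,0],[0,0,0],[0,0,0],[0,0,0],[0,0,0],[0,0,0],[0,0,0],[0,0,0],[0,0,0],[0,0,0],[0,0,0],[0,0,0],[0.008,-0.035,0],[0.008,-0.035,0],[0.008,-0.035,0],[0.008,-0.035,0],[0.008,-0.035,0],[0.008,-0.035,0],[0.008,-0.035,0]], "fingers": [50,40,40,40,40,40,40,40,40,40,40,40,40,40,40,40,40,40,40,40], "grip_force": 60}}

```text
clock: 12.62
ee_pos: [488.2, 131.6, 211.7]
ee_rot: [[-0.981, -0.196, -0.001], [-0.196, 0.981, -0.001], [0.001, -0.001, -1.0]]
ft_force: [1.3, -0.6, 0.2]
grip_width: 40.3
grasp_force: 0.0
```

{"fn": "servo_tool", "kwargs": {"twist": [[0,0,0],[0,0,0],[0,0,0],[0,0,0],[0,0,0]], "linear": [[0.008,-0.035,0],[0.007,-0.033,0],[0,0,0],[0,0,0],[0,0,0]], "fingers": [40,40,40,40,40]}}

```text
clock: 13.03
ee_pos: [487.5, 63.7, 212.0]
ee_rot: [[-0.981, -0.195, -0.001], [-0.195, 0.981, -0.0], [0.001, -0.0, -1.0]]
ft_force: [0.4, -0.2, -1.4]
grip_width: 39.8
grasp_force: 0.0
```

```bash
python3 - <<'E'
from h import *
p=r.capture("top");cv2.imwrite("pics/t1.png",cv2.resize(p["frame"][120:260,150:340],None,fx=4,fy=4))
p=r.capture("side");cv2.imwrite("pics/s1.png",cv2.resize(p["frame"][110:290,190:350],None,fx=3.3,fy=3.3))
plan([[488,62.5,210],[488,62.5,95]],-np.pi+.2)
E
```

```text
clock 13.1 pos [487.5  64.5 212. ] yaw -2.944 tilt [ 0. -0.] w 40.2 F [ 0.1  0.8 -0.7]
twist z -0.0004 x1
to [488, 62.5, 210]: linear [-0.0, -0.0021, 0.002] x1
to [488, 62.5, 95]: linear [0.0, 0.0, 0.0383] x3
```

View pics/s1.png

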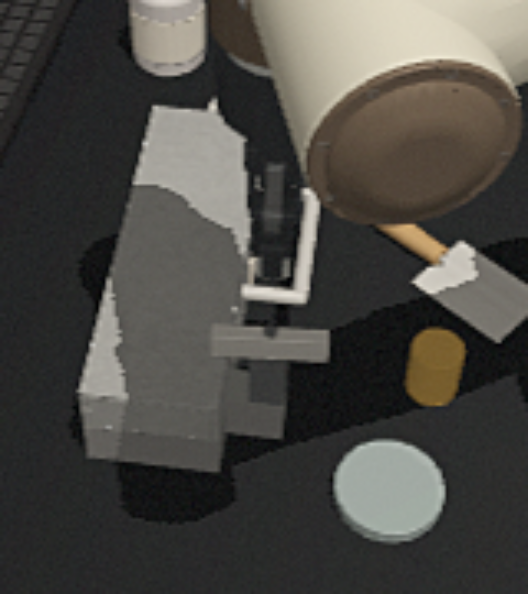

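{"fn": "servo_tool", "kwargs": {"twist": [[0,0,0],[0,0,0],[0,0,0],[0,0,0],[0,0,0],[0,0,0],[0,0,0],[0,0,0],[0,0,0],[0,0,0],[0,0,0],[0,0,0],[0,0,0]], "linear": [[0,-0.002,0.03],[0,0,0.03],[0,0,0.03],[0,0,0.017],[0,0,0.01],[0,0,0],[0,0,0],[0,0,0],[0,0,0],[0,0,0],[0,0,0],[0,0,0],[0,0,0]], "fingers": [40,40,40,40,40,40,30,20,15,10,8,8,8]}}

```text
clock: 14.22
ee_pos: [488.5, 62.6, 96.5]
ee_rot: [[-0.981, -0.196, 0.003], [-0.196, 0.981, 0.001], [-0.003, 0.001, -1.0]]
ft_force: [-1.7, 5.5, 7.1]
grip_width: 12.1
grasp_force: 59.1
```

{"fn": "servo_tool", "kwargs": {"twist": [[0,0,-0.0186],[0,0,-0.0186],[0,0,-0.0186],[0,0,-0.0186],[0,0,-0.0186],[0,0,-0.0186],[0,0,-0.0186],[0,0,-0.0186],[0,0,-0.0186],[0,0,-0.0186],[0,0,-0.0186],[0,0,-0.0186],[0,0,-0.0186],[0,0,0],[0,0,0]], "linear": [[0,0,0],[0,0,0],[0,0,0],[0,0,0],[0,0,0],[0,0,0],[0,0,0],[0,0,0],[0,0,0],[0,0,0],[0,0,0],[0,0,0],[0,0,0],[0,0,0],[0,0,0]], "fingers": [8,8,8,8,8,8,8,8,8,8,8,8,8,8,8]}}

```text
clock: 15.47
ee_pos: [488.8, 62.4, 96.5]
ee_rot: [[0.145, -0.989, 0.003], [-0.989, -0.145, 0.001], [-0.001, -0.003, -1.0]]
ft_force: [-1.2, 3.4, 5.4]
grip_width: 12.1
grasp_force: 59.2
```

{"fn": "servo_tool", "kwargs": {"twist": [[0,0,0],[0,0,0],[0,0,0],[0,0,0],[0,0,0],[0,0,0],[0,0,0],[0,0,0],[0,0,0]], "linear": [[0,0,0],[0,0,0],[0,0,0],[0,0,0],[0,0,-0.03],[0,0,-0.03],[0,0,-0.03],[0,0,0],[0,0,0]], "fingers": [14,20,26,26,26,30,40,40,40]}}

```text
clock: 16.22
ee_pos: [488.5, 62.0, 186.9]
ee_rot: [[0.144, -0.99, 0.004], [-0.99, -0.144, 0.002], [-0.001, -0.004, -1.0]]
ft_force: [-0.4, -0.7, -0.5]
grip_width: 39.8
grasp_force: 0.0
```

```bash
python3 - <<'E'
from h import *
see(["lid_bar","turnbutton_grip","lid_hinge"])
p=r.capture("top");cv2.imwrite("pics/t2.png",cv2.resize(p["frame"][120:260,150:340],None,fx=4,fy=4))
plan([[493,-70,186],[493,-70,51]],-np.pi/2+.143)
E
```

```text
top lid_bar 0.73 [488.5 -69.2  61.5]
top lid_bar 0.56 [ 688.1 -327.1    1.6]
top turnbutton_grip 0.48 [499.3 384.1  -0.8]
top lid_hinge 0.78 [634.7 -46.1  43. ]
side lid_bar 0.62 [494.  -68.8  61.8]
side turnbutton_grip 0.74 [485.2  60.2 100.1]
side lid_hinge 0.7 [634.7 -45.2  42.3]
clock 16.7 pos [487.5  61.7 184.7] yaw -1.426 tilt [0.    0.001] w 39.8 F [ 0.5  0.6 -0.1]
twist z 0.0003 x1
to [493, -70, 186]: linear [0.0328, 0.0033, -0.0003] x4
to [493, -70, 51]: linear [0.0, 0.0, 0.0338] x4
```

View pics/t2.png

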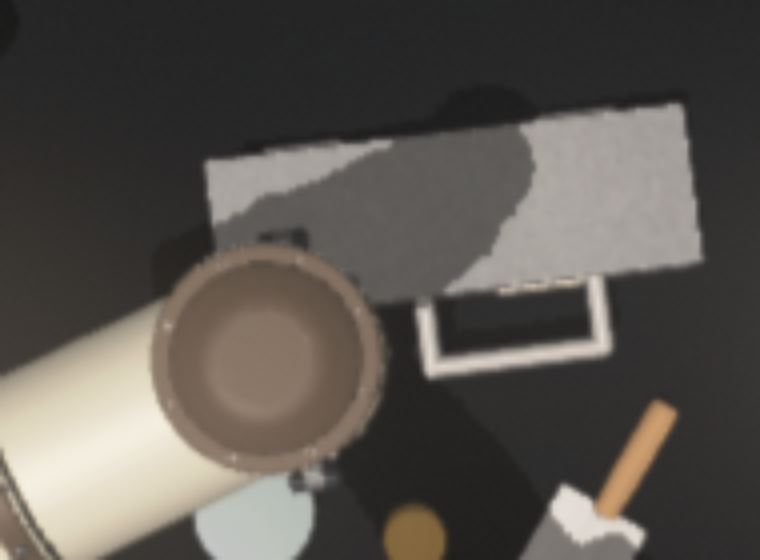

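```bash
python3 -c "
import numpy as np
t=np.linspace(0,1.72,20)+.137
x=-146.4*np.cos(t);z=146.4*np.sin(t)
for a,b in zip(np.diff(x),np.diff(z)):print([0,round(-a/1000,4),round(-b/1000,4)],end=', ')"
```

```text
[0, np.float64(-0.0024), np.float64(-0.013)], [0, np.float64(-0.0036), np.float64(-0.0128)], [0, np.float64(-0.0047), np.float64(-0.0124)], [0, np.float64(-0.0058), np.float64(-0.0119)], [0, np.float64(-0.0069), np.float64(-0.0113)], [0, np.float64(-0.0079), np.float64(-0.0107)], [0, np.float64(-0.0088), np.float64(-0.0099)], [0, np.float64(-0.0096), np.float64(-0.0091)], [0, np.float64(-0.0104), np.float64(-0.0082)], [0, np.float64(-0.0111), np.float64(-0.0072)], [0, np.float64(-0.0117), np.float64(-0.0062)], [0, np.float64(-0.0122), np.float64(-0.0051)], [0, np.float64(-0.0126), np.float64(-0.0039)], [0, np.float64(-0.013), np.float64(-0.0028)], [0, np.float64(-0.0132), np.float64(-0.0016)], [0, np.float64(-0.0132), np.float64(-0.0004)], [0, np.float64(-0.0132), np.float64(0.0008)], [0, np.float64(-0.0131), np.float64(0.002)], [0, np.float64(-0.0129), np.float64(0.0032)],
```

{"fn": "servo_tool", "kwargs": {"twist": [[0,0,0],[0,0,0],[0,0,0],[0,0,0],[0,0,0],[0,0,0],[0,0,0],[0,0,0],[0,0,0],[0,0,0],[0,0,0],[0,0,0],[0,0,0],[0,0,0],[0,0,0],[0,0,0],[0,0,0]], "linear": [[0.0325,0.0033,0],[0.0325,0.0033,0],[0.0325,0.0033,0],[0.0325,0.0033,0],[0,0,0],[0,0,0.033],[0,0,0.033],[0,0,0.033],[0,0,0.02],[0,0,0.014],[0,0,0],[0,0,0],[0,0,0],[0,0,0],[0,0,0],[0,0,0],[0,0,0]], "fingers": [40,40,40,40,40,40,40,40,40,40,40,30,20,12,8,8,8], "grip_force": 60}}

```text
clock: 18.08
ee_pos: [491.3, -69.0, 53.0]
ee_rot: [[0.143, -0.99, -0.004], [-0.99, -0.143, -0.0], [-0.0, 0.004, -1.0]]
ft_force: [-5.1, 1.2, 4.3]
grip_width: 9.8
grasp_force: 58.6
```

{"fn": "servo_tool", "kwargs": {"twist": [[0,0,0],[0,0,0],[0,0,0],[0,0,0],[0,0,0],[0,0,0],[0,0,0],[0,0,0],[0,0,0],[0,0,0]], "linear": [[0,-0.0024,-0.013],[0,-0.0036,-0.0128],[0,-0.0047,-0.0124],[0,-0.0058,-0.0119],[0,-0.0069,-0.0113],[0,-0.0079,-0.0107],[0,-0.0088,-0.0099],[0,0,0],[0,0,0],[0,0,0]], "fingers": [6,6,6,6,6,6,6,6,6,6]}}

```text
clock: 18.92
ee_pos: [527.9, -64.1, 134.8]
ee_rot: [[0.143, -0.99, -0.011], [-0.99, -0.143, -0.001], [-0.0, 0.011, -1.0]]
ft_force: [-10.1, -0.1, 8.3]
grip_width: 9.8
grasp_force: 59.3
```

```bash
python3 - <<'E'
from h import *
see(["lid_bar"])
p=r.capture("side");cv2.imwrite("pics/s2.png",cv2.resize(p["frame"][80:290,170:370],None,fx=2.8,fy=2.8))
E
```

```text
side lid_bar 0.84 [525.1 -63.3 140.7]
side lid_bar 0.61 [6.901e+02 3.108e+02 5.000e-01]
side lid_bar 0.59 [ 521.6 -393.5    5.4]
```

View pics/s2.png

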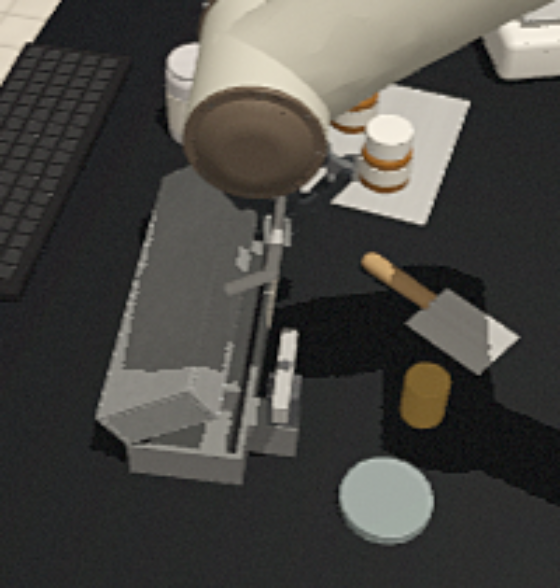

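The picture shows the lid about half open at (160,390), held by the bar at (275,240), with the wing turned aside at (285,375). I'll continue the arc.

{"fn": "servo_tool", "kwargs": {"twist": [[0,0,0],[0,0,0],[0,0,0],[0,0,0],[0,0,0],[0,0,0],[0,0,0],[0,0,0],[0,0,0],[0,0,0],[0,0,0],[0,0,0],[0,0,0],[0,0,0],[0,0,0]], "linear": [[0,-0.0096,-0.0091],[0,-0.0104,-0.0082],[0,-0.0111,-0.0072],[0,-0.0117,-0.0062],[0,-0.0122,-0.0051],[0,-0.0126,-0.0039],[0,-0.013,-0.0028],[0,-0.0132,-0.0016],[0,-0.0132,-0.0004],[0,-0.0132,0.0008],[0,-0.0131,0.002],[0,-0.0129,0.0032],[0,0,0],[0,0,0],[0,0,0]], "fingers": [6,6,6,6,6,6,6,6,6,6,6,6,6,6,6]}}

```text
clock: 20.42
ee_pos: [679.9, -43.5, 175.3]
ee_rot: [[0.144, -0.99, 0.006], [-0.99, -0.144, -0.002], [0.003, -0.006, -1.0]]
ft_force: [2.6, -4.1, 1.5]
grip_width: 9.7
grasp_force: 61.7
```

```bash
python3 - <<'E'
from h import *
see(["lid_bar"])
plan([[0,0,0]])
E
```

```text
top lid_bar 0.81 [677.1 -44.7 181.5]
top lid_bar 0.54 [693.6 315.9  -3.7]
side lid_bar 0.9 [677.6 -45.6 181.9]
side lid_bar 0.71 [376.   -4.4   1.8]
clock 20.6 pos [679.7 -43.5 175.3] yaw -1.426 tilt [ 0.003 -0.006] w 9.5 F [ 2.2 -5.   1.7]
to [0, 0, 0]: linear [-0.0078, 0.037, 0.0097] x18
```

{"fn": "servo_tool", "kwargs": {"twist": [[0,0,0],[0,0,0],[0,0,0],[0,0,0],[0,0,0],[0,0,0],[0,0,0],[0,0,0],[0,0,0],[0,0,0],[0,0,0],[0,0,0],[0,0,0],[0,0,0]], "linear": [[0,0,0],[0,0,0],[0,0,0],[0,0,0],[0,0,-0.03],[0,0,-0.03],[0.022,0.03,0],[0.022,0.03,0],[0.022,0.03,0],[0.022,0.03,0],[0.022,0.03,0],[0.022,0.03,0],[0,0,0],[0,0,0]], "fingers": [14,22,32,36,36,36,50,70,85,85,85,85,85,85], "grip_force": 30}}

```text
clock: 21.78
ee_pos: [517.7, -199.4, 233.5]
ee_rot: [[0.142, -0.99, 0.001], [-0.99, -0.142, 0.0], [0.0, -0.001, -1.0]]
ft_force: [0.5, -0.4, -1.1]
grip_width: 85.1
grasp_force: 0.0
```

```bash
python3 - <<'E'
from h import *
see(["lid_bar","slot0","jar0"])
see(["slot0","jar0"])
p=r.capture("top");cv2.imwrite("pics/t3.png",cv2.resize(p["frame"][110:250,150:440],None,fx=2.7,fy=2.7))
plan([[570.5,-313.3,200],[570.5,-313.3,56]],-np.pi/2+.143)
E
```

```text
top lid_bar 0.69 [683.2 -45.6 182.4]
top slot0 0.79 [566.8  84.4   2.9]
top slot0 0.62 [570.5  11.9   2.9]
top jar0 0.67 [ 469.8 -304.9    3.6]
side lid_bar 0.68 [486.3  60.   99.4]
side lid_bar 0.62 [679.  -43.4 180.1]
side slot0 0.82 [566.   82.5   5.2]
side slot0 0.76 [ 597.2 -133.1    4.3]
side slot0 0.57 [587.  -64.7   2.2]
side slot0 0.57 [579.  12.   3.]
side jar0 0.98 [ 573.  -310.1    2.3]
side jar0 0.67 [ 460.7 -303.2    1.1]
side jar0 0.58 [ 523.2 -391.6    4.4]
side jar0 0.47 [ 5.833e+02 -3.110e+01  3.000e-01]
top slot0 0.58 [572.8  11.4   5.1]
top jar0 0.4 [ 467.7 -302.4    1.7]
side slot0 0.86 [ 597.  -129.2    4. ]
side slot0 0.67 [564.6  81.9   5.5]
side slot0 0.65 [585.  -62.4   4.4]
side slot0 0.6 [578.7  13.1   5.3]
side jar0 0.89 [ 463.8 -305.5    3.4]
side jar0 0.86 [ 5.698e+02 -3.119e+02 -1.000e-01]
side jar0 0.77 [ 5.217e+02 -3.924e+02  2.000e-01]
clock 22.5 pos [ 518.8 -198.4  232.8] yaw -1.426 tilt [-0.  0.] w 84.9 F [-0.6 -1.1  0.8]
twist z 0.0003 x1
to [570.5, -313.3, 200]: linear [0.0303, -0.0087, 0.0082] x4
to [570.5, -313.3, 56]: linear [0.0, 0.0, 0.036] x4
```

View pics/t3.png

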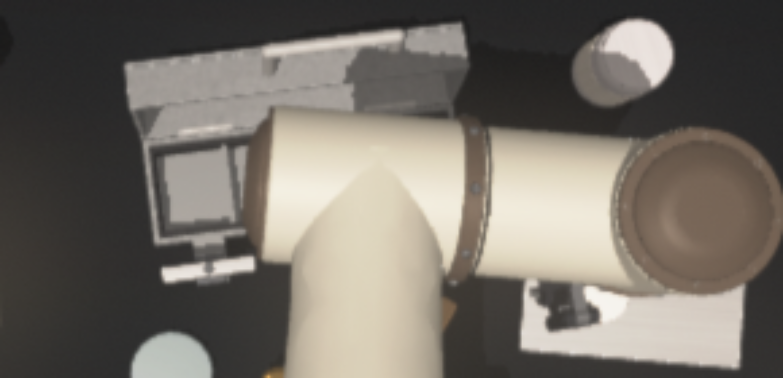

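{"fn": "servo_tool", "kwargs": {"twist": [[0,0,0],[0,0,0],[0,0,0],[0,0,0],[0,0,0],[0,0,0],[0,0,0],[0,0,0]], "linear": [[0.03,-0.009,0.008],[0.03,-0.009,0.008],[0.03,-0.009,0.008],[0.03,-0.009,0.008],[0,0,0.03],[0,0,0],[0,0,0],[0,0,0]], "fingers": [85,85,85,85,85,85,85,85]}}

```text
clock: 23.2
ee_pos: [572.1, -311.9, 172.0]
ee_rot: [[0.145, -0.989, 0.001], [-0.989, -0.145, -0.001], [0.001, -0.001, -1.0]]
ft_force: [-0.1, -0.5, 0.6]
grip_width: 85.0
grasp_force: 0.0
```

```bash
python3 - <<'E'
from h import *
see(["jar0","slot0"])
plan([[571,-312.5,100],[571,-312.5,56]],-np.pi/2+.143)
E
```

```text
top jar0 0.57 [ 523.8 -392.3   -0.8]
top jar0 0.55 [ 4.646e+02 -3.037e+02  3.000e-01]
top jar0 0.47 [ 571.5 -314.4    6.4]
top jar0 0.21 [568.   83.4   6.1]
top slot0 0.82 [571.3  13.3   3.7]
top slot0 0.75 [565.1  83.8   4. ]
top slot0 0.62 [589.2 -60.3   5.4]
top slot0 0.57 [ 596.  -136.1    5.1]
side jar0 0.97 [ 518.5 -392.9    4.1]
side jar0 0.91 [ 573.6 -311.7    1. ]
side jar0 0.7 [ 466.  -305.5    3.9]
side slot0 0.95 [578.2  10.2   3.5]
side slot0 0.8 [564.5  82.4   6.4]
side slot0 0.66 [585.2 -63.7   6.2]
side slot0 0.55 [ 599.  -132.4    3.6]
clock 23.5 pos [ 572.2 -311.6  172.2] yaw -1.425 tilt [ 0.001 -0.002] w 85.1 F [-0.1 -0.7  0.9]
twist z 0.0005 x1
to [571, -312.5, 100]: linear [0.0004, 0.0007, 0.0361] x2
to [571, -312.5, 56]: linear [0.0, 0.0, 0.022] x2
```

{"fn": "servo_tool", "kwargs": {"twist": [[0,0,0],[0,0,0],[0,0,0],[0,0,0],[0,0,0],[0,0,0],[0,0,0],[0,0,0],[0,0,0],[0,0,0],[0,0,0],[0,0,0],[0,0,0],[0,0,0],[0,0,0]], "linear": [[0,0.001,0.032],[0,0,0.032],[0,0,0.032],[0,0,0.018],[0,0,0],[0,0,0],[0,0,0],[0,0,0],[0,0,0],[0,0,0],[0,0,0],[0,0,0],[0,0,0],[0,0,0],[0,0,0]], "fingers": [85,85,85,85,85,75,65,58,52,49,47,45,45,45,45], "grip_force": 30}}

```text
clock: 24.75
ee_pos: [571.0, -312.6, 58.9]
ee_rot: [[0.145, -0.989, 0.001], [-0.989, -0.145, -0.001], [0.001, -0.001, -1.0]]
ft_force: [-3.7, 0.8, 5.6]
grip_width: 49.0
grasp_force: 30.1
```

```bash
python3 - <<'E'
from h import *
plan([[571,-312.5,180],[576.7,10.3,180],[576.7,10.3,75],[576.7,10.3,57]],-np.pi/2+.143)
E
```

```text
clock 24.8 pos [ 571.  -312.6   58.9] yaw -1.425 tilt [ 0.001 -0.001] w 49.0 F [-3.7  0.8  5.6]
twist z 0.0004 x1
to [571, -312.5, 180]: linear [-0.0, -0.0, -0.0303] x4
to [576.7, 10.3, 180]: linear [-0.0354, -0.0057, 0.0] x9
to [576.7, 10.3, 75]: linear [0.0, 0.0, 0.035] x3
to [576.7, 10.3, 57]: linear [0.0, 0.0, 0.018] x1
```

{"fn": "servo_tool", "kwargs": {"twist": [[0,0,0],[0,0,0],[0,0,0],[0,0,0],[0,0,0],[0,0,0],[0,0,0],[0,0,0],[0,0,0],[0,0,0],[0,0,0],[0,0,0],[0,0,0],[0,0,0],[0,0,0],[0,0,0],[0,0,0],[0,0,0]], "linear": [[0,0,-0.02],[0,0,-0.035],[0,0,-0.035],[0,0,-0.03],[-0.018,-0.003,0],[-0.036,-0.006,0],[-0.036,-0.006,0],[-0.036,-0.006,0],[-0.036,-0.006,0],[-0.036,-0.006,0],[-0.036,-0.006,0],[-0.036,-0.006,0],[-0.036,-0.006,0],[-0.018,-0.003,0],[0,0,0],[0,0,0],[0,0,0],[0,0,0]], "fingers": [45,45,45,45,45,45,45,45,45,45,45,45,45,45,45,45,45,45]}}

```text
clock: 26.25
ee_pos: [577.3, 15.3, 176.8]
ee_rot: [[0.143, -0.99, -0.0], [-0.99, -0.143, 0.0], [-0.0, 0.0, -1.0]]
ft_force: [0.5, -0.8, -1.8]
grip_width: 48.6
grasp_force: 32.0
```

```bash
python3 - <<'E'
from h import *
see(["jar0","slot0"])
plan([[576.7,10.3,180],[576.7,10.3,75],[576.7,10.3,57]],-np.pi/2+.143)
E
```

```text
top jar0 0.93 [ 521.9 -392.2    0.9]
top jar0 0.63 [ 467.7 -306.3    2.8]
top slot0 0.91 [572.4  14.9   6.1]
top slot0 0.8 [587.7 -59.9   2.8]
top slot0 0.75 [568.2  84.9   4.5]
top slot0 0.59 [ 595.1 -134.9    7.7]
side jar0 0.97 [577.9  15.  119.1]
side jar0 0.88 [ 4.626e+02 -3.057e+02  4.000e-01]
side jar0 0.77 [ 520.1 -392.     4.7]
side jar0 0.63 [577.   13.7   4.3]
side slot0 0.96 [ 598.4 -132.8    7.2]
side slot0 0.93 [586.3 -61.7   2.1]
side slot0 0.91 [577.8  13.8   3.9]
side slot0 0.72 [564.   81.8   3.5]
clock 26.6 pos [577.4  15.6 176.8] yaw -1.427 tilt [-0. -0.] w 49.1 F [ 0.2 -0.3 -1.4]
twist z 0.0002 x1
to [576.7, 10.3, 180]: linear [0.0052, 0.0015, -0.0032] x1
to [576.7, 10.3, 75]: linear [0.0, 0.0, 0.035] x3
to [576.7, 10.3, 57]: linear [0.0, 0.0, 0.018] x1
```

```bash
python3 - <<'E'
from h import *
p=r.capture("side");f=p["frame"][110:270,190:330]
cv2.imwrite("pics/s4.png",cv2.resize(f,None,fx=4,fy=3.7,interpolation=cv2.INTER_CUBIC))
F=p["frame"].shape[0]/2/np.tan(np.radians(p["vertical_fov"])/2);M=np.array(p["camera_from_world"])
th=.144;c=np.array([582,-26.3])
for y in(-148.5,-114,-77,-40,0,40,77,114,148.5):
  for x in(-37.5,37.5):
    w=np.r_[c+x*np.array([np.cos(th),np.sin(th)])+y*np.array([-np.sin(th),np.cos(th)]),36,1]
    q=(M@w)[:3];u=F*q[0]/q[2]+p["cx"];v=F*q[1]/q[2]+p["cy"];print(y,x,round((u-190)*4),round((v-110)*3.7))
E
```

```text
-148.5 -37.5 301 172
-148.5 37.5 198 163
-114 -37.5 295 203
-114 37.5 191 195
-77 -37.5 288 238
-77 37.5 182 229
-40 -37.5 282 275
-40 37.5 173 265
0 -37.5 274 317
0 37.5 163 307
40 -37.5 266 360
40 37.5 152 350
77 -37.5 258 403
77 37.5 142 392
114 -37.5 250 447
114 37.5 131 435
148.5 -37.5 242 491
148.5 37.5 120 478
```

View pics/s4.png

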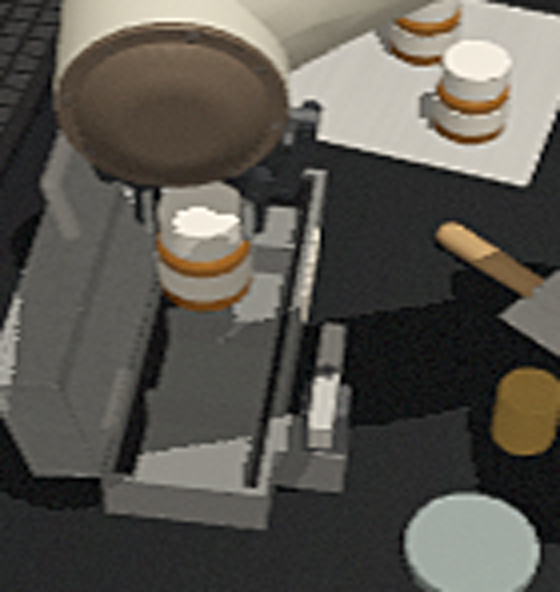

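{"fn": "servo_tool", "kwargs": {"twist": [[0,0,0],[0,0,0],[0,0,0],[0,0,0],[0,0,0],[0,0,0],[0,0,0],[0,0,0],[0,0,0]], "linear": [[0.004,0.0015,0],[0,0,0.025],[0,0,0.025],[0,0,0.02],[0,0,0.01],[0,0,0.01],[0,0,0.01],[0,0,0.005],[0,0,0]], "fingers": [45,45,45,45,45,45,45,45,45]}}

```text
clock: 27.35
ee_pos: [576.2, 12.0, 71.0]
ee_rot: [[0.144, -0.99, -0.001], [-0.99, -0.144, -0.0], [0.0, 0.001, -1.0]]
ft_force: [-0.1, 0.6, -1.6]
grip_width: 49.1
grasp_force: 32.0
```

{"fn": "servo_tool", "kwargs": {"twist": [[0,0,0],[0,0,0],[0,0,0],[0,0,0],[0,0,0]], "linear": [[0,0,0.005],[0,0,0.003],[0,0,0.001],[0,0,0],[0,0,0]], "fingers": [45,45,45,45,45]}}

```text
clock: 27.77
ee_pos: [576.7, 12.2, 63.1]
ee_rot: [[0.145, -0.989, 0.001], [-0.989, -0.145, 0.0], [0.0, -0.001, -1.0]]
ft_force: [-0.7, 1.0, -1.1]
grip_width: 48.7
grasp_force: 32.0
```

{"fn": "servo_tool", "kwargs": {"twist": [[0,0,0],[0,0,0],[0,0,0],[0,0,0],[0,0,0]], "linear": [[0,0,0.002],[0,0,0.001],[0,0,0.001],[0,0,0],[0,0,0]], "fingers": [45,45,45,45,45]}}

```text
clock: 28.18
ee_pos: [576.7, 12.1, 60.0]
ee_rot: [[0.145, -0.989, 0.001], [-0.989, -0.145, -0.0], [0.0, -0.001, -1.0]]
ft_force: [-1.9, 1.3, 4.9]
grip_width: 49.1
grasp_force: 32.5
```

{"fn": "servo_tool", "kwargs": {"twist": [[0,0,0],[0,0,0],[0,0,0],[0,0,0],[0,0,0],[0,0,0],[0,0,0],[0,0,0],[0,0,0],[0,0,0],[0,0,0],[0,0,0],[0,0,0],[0,0,0],[0,0,0],[0,0,0],[0,0,0],[0,0,0],[0,0,0],[0,0,0]], "linear": [[0,0,0],[0,0,0],[0,0,0],[0,0,0],[0,0,-0.01],[0,0,-0.03],[0,0,-0.03],[0,0,-0.03],[0,0,-0.02],[0.0331,0.0173,0],[0.0331,0.0173,0],[0.0331,0.0173,0],[0.0331,0.0173,0],[0.0331,0.0173,0],[0.0331,0.0173,0],[0.0331,0.0173,0],[0.0331,0.0173,0],[0.0331,0.0173,0],[0,0,0],[0,0,0]], "fingers": [52,58,66,66,66,66,66,66,66,80,85,85,85,85,85,85,85,85,85,85]}}

```text
clock: 29.85
ee_pos: [464.8, -307.0, 179.4]
ee_rot: [[0.141, -0.99, 0.001], [-0.99, -0.141, -0.0], [0.001, -0.001, -1.0]]
ft_force: [-0.1, 0.4, 0.7]
grip_width: 84.9
grasp_force: 0.0
```

```bash
python3 - <<'E'
from h import *
see(["jar0"])
plan([[466,-305.5,180],[466,-305.5,56]],-np.pi/2+.143)
E
```

```text
top jar0 0.79 [577.4   9.3   6.3]
side jar0 0.96 [579.6   8.7   7.6]
side jar0 0.92 [ 522.6 -391.5    4.1]
side jar0 0.91 [ 463.6 -306.1    2.1]
side jar0 0.38 [690.1 310.8   1.2]
clock 30.1 pos [ 466.  -304.3  179.2] yaw -1.424 tilt [ 0.    -0.001] w 85.0 F [0.8 0.6 0.1]
twist z 0.0006 x1
to [466, -305.5, 180]: linear [0.0012, 0.0002, -0.0008] x1
to [466, -305.5, 56]: linear [0.0, 0.0, 0.031] x4
```

{"fn": "servo_tool", "kwargs": {"twist": [[0,0,0],[0,0,0],[0,0,0],[0,0,0],[0,0,0],[0,0,0],[0,0,0],[0,0,0],[0,0,0],[0,0,0],[0,0,0],[0,0,0],[0,0,0],[0,0,0],[0,0,0]], "linear": [[0.001,0.001,0.032],[0,0,0.034],[0,0,0.034],[0,0,0.021],[0,0,0],[0,0,0],[0,0,0],[0,0,0],[0,0,0],[0,0,0],[0,0,0],[0,0,0],[0,0,0],[0,0,0],[0,0,0]], "fingers": [85,85,85,85,85,75,65,58,52,49,47,45,45,45,45], "grip_force": 30}}

```text
clock: 31.3
ee_pos: [466.9, -306.9, 60.2]
ee_rot: [[0.145, -0.989, 0.005], [-0.989, -0.145, -0.002], [0.003, -0.005, -1.0]]
ft_force: [1.0, 1.5, 6.1]
grip_width: 49.1
grasp_force: 30.1
```

```bash
python3 - <<'E'
from h import *
plan([[466,-305.5,178],[587.3,-62,178]],-np.pi/2+.143,.035)
E
```

```text
clock 31.3 pos [ 466.9 -306.9   60.2] yaw -1.425 tilt [ 0.003 -0.005] w 49.1 F [1.  1.5 6.1]
twist z 0.0005 x1
to [466, -305.5, 178]: linear [-0.0004, 0.0002, -0.0295] x4
to [587.3, -62, 178]: linear [-0.028, -0.0193, 0.0] x8
```

{"fn": "servo_tool", "kwargs": {"twist": [[0,0,0],[0,0,0],[0,0,0],[0,0,0],[0,0,0],[0,0,0],[0,0,0],[0,0,0],[0,0,0],[0,0,0],[0,0,0],[0,0,0],[0,0,0],[0,0,0],[0,0,0],[0,0,0],[0,0,0]], "linear": [[0,0,-0.02],[0,0,-0.035],[0,0,-0.035],[0,0,-0.03],[-0.014,-0.0095,0],[-0.028,-0.0193,0],[-0.028,-0.0193,0],[-0.028,-0.0193,0],[-0.028,-0.0193,0],[-0.028,-0.0193,0],[-0.028,-0.0193,0],[-0.028,-0.0193,0],[-0.014,-0.0095,0],[0,0,0],[0,0,0],[0,0,0],[0,0,0]], "fingers": [45,45,45,45,45,45,45,45,45,45,45,45,45,45,45,45,45]}}

```text
clock: 32.72
ee_pos: [583.9, -63.5, 177.7]
ee_rot: [[0.143, -0.99, -0.001], [-0.99, -0.143, -0.0], [-0.0, 0.001, -1.0]]
ft_force: [-0.2, 0.2, -2.7]
grip_width: 48.7
grasp_force: 32.2
```

```bash
python3 - <<'E'
from h import *
see(["jar0","slot0"])
plan([[587.3,-62,178]],-np.pi/2+.143,.035)
E
```

```text
top jar0 0.47 [575.7   7.1   4.3]
top slot0 0.94 [573.4  14.2   4.6]
top slot0 0.77 [567.2  84.8   4.1]
top slot0 0.74 [ 595.5 -137.     7.3]
top slot0 0.59 [587.5 -62.2   6.7]
side jar0 0.86 [ 524.3 -392.8    3. ]
side jar0 0.84 [584.2 -62.6 121.5]
side jar0 0.8 [576.5  12.2   4.8]
side slot0 0.95 [578.   13.6   4.7]
side slot0 0.79 [ 595.5 -134.     4.7]
side slot0 0.71 [584.1 -62.5   5.1]
side slot0 0.63 [566.5  80.7   5.1]
clock 33.0 pos [584.6 -63.  177.9] yaw -1.427 tilt [-0. -0.] w 48.7 F [-1.2 -0.3 -2. ]
twist z 0.0002 x1
to [587.3, -62, 178]: linear [-0.0006, -0.0029, -0.0001] x1
```

{"fn": "servo_tool", "kwargs": {"twist": [[0,0,0],[0,0,0],[0,0,0],[0,0,0],[0,0,0],[0,0,0],[0,0,0],[0,0,0],[0,0,0],[0,0,0]], "linear": [[-0.0006,-0.002,0],[0,0,0.025],[0,0,0.025],[0,0,0.02],[0,0,0.01],[0,0,0.01],[0,0,0.01],[0,0,0.008],[0,0,0],[0,0,0]], "fingers": [45,45,45,45,45,45,45,45,45,45]}}

```text
clock: 33.85
ee_pos: [586.9, -61.5, 69.9]
ee_rot: [[0.145, -0.989, 0.0], [-0.989, -0.145, -0.0], [0.0, -0.0, -1.0]]
ft_force: [0.4, -0.0, -1.0]
grip_width: 49.0
grasp_force: 32.2
```

{"fn": "servo_tool", "kwargs": {"twist": [[0,0,0],[0,0,0],[0,0,0],[0,0,0],[0,0,0]], "linear": [[0,0,0.003],[0,0,0.002],[0,0,0.002],[0,0,0],[0,0,0]], "fingers": [45,45,45,45,45]}}

```text
clock: 34.27
ee_pos: [586.6, -61.5, 62.9]
ee_rot: [[0.145, -0.989, 0.0], [-0.989, -0.145, -0.0], [0.0, -0.0, -1.0]]
ft_force: [-0.6, -0.2, -1.0]
grip_width: 48.9
grasp_force: 32.2
```

{"fn": "servo_tool", "kwargs": {"twist": [[0,0,0],[0,0,0],[0,0,0],[0,0,0]], "linear": [[0,0,0.002],[0,0,0.001],[0,0,0],[0,0,0]], "fingers": [45,45,45,45]}}

```text
clock: 34.6
ee_pos: [587.2, -61.5, 61.1]
ee_rot: [[0.145, -0.989, 0.001], [-0.989, -0.145, -0.0], [0.0, -0.001, -1.0]]
ft_force: [-2.4, 1.0, 6.1]
grip_width: 49.1
grasp_force: 32.7
```

{"fn": "servo_tool", "kwargs": {"twist": [[0,0,0],[0,0,0],[0,0,0],[0,0,0],[0,0,0],[0,0,0],[0,0,0],[0,0,0],[0,0,0],[0,0,0],[0,0,0],[0,0,0],[0,0,0],[0,0,0],[0,0,0],[0,0,0],[0,0,0],[0,0,0],[0,0,0],[0,0,0]], "linear": [[0,0,0],[0,0,0],[0,0,0],[0,0,0],[0,0,-0.01],[0,0,-0.03],[0,0,-0.03],[0,0,-0.03],[0,0,-0.02],[0.0353,0.0123,0],[0.0353,0.0123,0],[0.0353,0.0123,0],[0.0353,0.0123,0],[0.0353,0.0123,0],[0.0353,0.0123,0],[0.0353,0.0123,0],[0.0353,0.0123,0],[0.0353,0.0123,0],[0,0,0],[0,0,0]], "fingers": [52,58,66,66,66,66,66,66,66,80,85,85,85,85,85,85,85,85,85,85]}}

```text
clock: 36.27
ee_pos: [522.2, -393.8, 179.9]
ee_rot: [[0.141, -0.99, 0.0], [-0.99, -0.141, -0.0], [0.0, -0.0, -1.0]]
ft_force: [-0.4, 0.9, 0.9]
grip_width: 85.2
grasp_force: 0.0
```

```bash
python3 - <<'E'
from h import *
see(["jar0"])
plan([[522.5,-391.7,180],[522.5,-391.7,56]],-np.pi/2+.143)
E
```

```text
top jar0 0.88 [593.5 -61.    3.2]
top jar0 0.82 [574.1   8.8   7.9]
top jar0 0.5 [688.1 312.7  -2.8]
side jar0 0.94 [ 521.9 -389.8    2.5]
side jar0 0.88 [585.2 -59.3   4.7]
side jar0 0.66 [575.2  10.7   4.5]
clock 36.5 pos [ 523.5 -390.7  180.2] yaw -1.424 tilt [ 0. -0.] w 84.7 F [-0.   0.5  0.2]
twist z 0.0006 x1
to [522.5, -391.7, 180]: linear [0.0009, 0.0011, 0.0002] x1
to [522.5, -391.7, 56]: linear [0.0, 0.0, 0.031] x4
```

{"fn": "servo_tool", "kwargs": {"twist": [[0,0,0],[0,0,0],[0,0,0],[0,0,0],[0,0,0],[0,0,0],[0,0,0],[0,0,0],[0,0,0],[0,0,0],[0,0,0],[0,0,0],[0,0,0],[0,0,0],[0,0,0]], "linear": [[0.0005,0.001,0.032],[0,0,0.034],[0,0,0.034],[0,0,0.022],[0,0,0],[0,0,0],[0,0,0],[0,0,0],[0,0,0],[0,0,0],[0,0,0],[0,0,0],[0,0,0],[0,0,0],[0,0,0]], "fingers": [85,85,85,85,85,75,65,58,52,49,47,45,45,45,45], "grip_force": 30}}

```text
clock: 37.72
ee_pos: [523.0, -393.0, 60.2]
ee_rot: [[0.145, -0.989, 0.003], [-0.989, -0.145, -0.002], [0.002, -0.003, -1.0]]
ft_force: [-1.4, 1.2, 6.0]
grip_width: 49.0
grasp_force: 30.3
```

```bash
python3 - <<'E'
from h import *
plan([[522.5,-391.7,178],[597,-135.3,178]],-np.pi/2+.143,.035)
E
```

```text
clock 37.7 pos [ 523.  -393.    60.2] yaw -1.425 tilt [ 0.002 -0.003] w 49.0 F [-1.4  1.2  6. ]
twist z 0.0004 x1
to [522.5, -391.7, 178]: linear [-0.0003, 0.0001, -0.0294] x4
to [597, -135.3, 178]: linear [-0.0304, -0.0138, 0.0] x8
```

{"fn": "servo_tool", "kwargs": {"twist": [[0,0,0],[0,0,0],[0,0,0],[0,0,0],[0,0,0],[0,0,0],[0,0,0],[0,0,0],[0,0,0],[0,0,0],[0,0,0],[0,0,0],[0,0,0],[0,0,0],[0,0,0],[0,0,0],[0,0,0]], "linear": [[0,0,-0.02],[0,0,-0.035],[0,0,-0.035],[0,0,-0.03],[-0.015,-0.007,0],[-0.0304,-0.0138,0],[-0.0304,-0.0138,0],[-0.0304,-0.0138,0],[-0.0304,-0.0138,0],[-0.0304,-0.0138,0],[-0.0304,-0.0138,0],[-0.0304,-0.0138,0],[-0.015,-0.007,0],[0,0,0],[0,0,0],[0,0,0],[0,0,0]], "fingers": [45,45,45,45,45,45,45,45,45,45,45,45,45,45,45,45,45]}}

```text
clock: 39.13
ee_pos: [595.9, -137.3, 177.7]
ee_rot: [[0.143, -0.99, -0.0], [-0.99, -0.143, 0.0], [-0.0, 0.0, -1.0]]
ft_force: [-0.3, -0.2, -3.1]
grip_width: 48.5
grasp_force: 32.1
```

```bash
python3 - <<'E'
from h import *
see(["jar0","slot0"])
plan([[597,-135.3,178]],-np.pi/2+.143,.035)
E
```

```text
top jar0 0.73 [590.6 -59.3   5.1]
top jar0 0.38 [ 596.7 -135.3  117.5]
top slot0 0.91 [ 595.9 -134.1    5.9]
top slot0 0.86 [568.4  83.8   4.1]
top slot0 0.61 [588.9 -61.3   4. ]
top slot0 0.52 [581.  -28.6   2.4]
side jar0 0.97 [582.9 -59.7   2.7]
side jar0 0.94 [ 593.9 -134.9  123. ]
side jar0 0.58 [576.7  10.9   2.9]
side jar0 0.25 [ 382.6 -128.    -1.6]
side slot0 0.95 [ 597.8 -130.9    2. ]
side slot0 0.73 [583.  -63.5   3.4]
side slot0 0.69 [566.   80.8   6.8]
clock 39.4 pos [ 596.3 -136.9  177.8] yaw -1.427 tilt [-0.  0.] w 48.9 F [ 0.3 -0.6 -1.2]
twist z 0.0002 x1
to [597, -135.3, 178]: linear [-0.0015, -0.0009, -0.0002] x1
```

{"fn": "servo_tool", "kwargs": {"twist": [[0,0,0],[0,0,0],[0,0,0],[0,0,0],[0,0,0],[0,0,0],[0,0,0],[0,0,0],[0,0,0],[0,0,0]], "linear": [[-0.0015,-0.001,0],[0,0,0.025],[0,0,0.025],[0,0,0.02],[0,0,0.01],[0,0,0.01],[0,0,0.01],[0,0,0.008],[0,0,0],[0,0,0]], "fingers": [45,45,45,45,45,45,45,45,45,45]}}

```text
clock: 40.27
ee_pos: [597.5, -134.7, 69.9]
ee_rot: [[0.145, -0.989, 0.0], [-0.989, -0.145, -0.0], [0.0, -0.0, -1.0]]
ft_force: [-0.0, 0.4, -1.5]
grip_width: 49.1
grasp_force: 32.1
```

{"fn": "servo_tool", "kwargs": {"twist": [[0,0,0],[0,0,0],[0,0,0],[0,0,0],[0,0,0],[0,0,0]], "linear": [[0,0,0.003],[0,0,0.002],[0,0,0.002],[0,0,0.002],[0,0,0],[0,0,0]], "fingers": [45,45,45,45,45,45]}}

```text
clock: 40.77
ee_pos: [597.5, -134.7, 61.3]
ee_rot: [[0.145, -0.989, 0.001], [-0.989, -0.145, -0.0], [0.0, -0.001, -1.0]]
ft_force: [-0.2, -0.9, 1.0]
grip_width: 49.1
grasp_force: 32.3
```

{"fn": "servo_tool", "kwargs": {"twist": [[0,0,0],[0,0,0],[0,0,0],[0,0,0],[0,0,0],[0,0,0],[0,0,0],[0,0,0],[0,0,0],[0,0,0],[0,0,0],[0,0,0],[0,0,0],[0,0,0],[0,0,0],[0,0,0],[0,0,0],[0,0,0],[0,0,0]], "linear": [[0,0,0.001],[0,0,0],[0,0,0],[0,0,0],[0,0,0],[0,0,0],[0,0,-0.01],[0,0,-0.03],[0,0,-0.04],[0,0,-0.04],[0,0,-0.04],[0,0,-0.018],[-0.0196,-0.0236,0],[-0.0196,-0.0236,0],[-0.0196,-0.0236,0],[-0.0196,-0.0236,0],[0,0,0],[0,0,0],[0,0,0]], "fingers": [45,45,52,58,66,66,66,66,66,66,66,50,36,36,36,36,36,36,36]}}

```text
clock: 42.35
ee_pos: [679.1, -43.5, 238.0]
ee_rot: [[0.145, -0.989, -0.0], [-0.989, -0.145, -0.0], [0.0, 0.0, -1.0]]
ft_force: [-0.3, -0.5, -0.2]
grip_width: 35.9
grasp_force: 0.0
```

```bash
python3 - <<'E'
from h import *
see(["jar0","lid_bar"])
see(["lid_bar","jar0"])
plan([[680,-43.5,235],[680,-43.5,173]],-np.pi/2+.143,.035)
p=r.capture("side");cv2.imwrite("pics/s5.png",cv2.resize(p["frame"][80:290,170:370],None,fx=2.8,fy=2.8))
E
```

```text
top jar0 0.84 [575.5   8.1   7.5]
top jar0 0.77 [ 598.  -136.6    3. ]
top jar0 0.64 [588.5 -59.5   2.2]
top lid_bar 0.84 [682.  -44.1 180.2]
side jar0 0.74 [494.4 383.    4.3]
side jar0 0.7 [585.8 -59.3   3.6]
side jar0 0.67 [577.4  12.5   3.8]
side lid_bar 0.57 [678.9 -46.3 179.5]
side lid_bar 0.42 [495.8 383.7  -1.5]
top lid_bar 0.58 [682.4 -42.4 182.8]
top jar0 0.98 [ 597.2 -138.2    1.6]
top jar0 0.95 [574.   10.4   6. ]
top jar0 0.85 [592.2 -57.2   5.8]
side lid_bar 0.72 [681.1 -41.3 181.4]
side jar0 0.94 [577.6  12.1   3.2]
side jar0 0.81 [ 597.9 -133.6    5.8]
side jar0 0.71 [587.8 -59.1   3.8]
side jar0 0.5 [569.7  80.3   5.5]
clock 43.0 pos [679.3 -43.5 237.9] yaw -1.426 tilt [ 0. -0.] w 36.2 F [ 0.4  0.9 -0.6]
twist z 0.0003 x1
to [680, -43.5, 235]: linear [0.0001, -0.0007, 0.0029] x1
to [680, -43.5, 173]: linear [0.0, 0.0, 0.031] x2
```

View pics/s5.png

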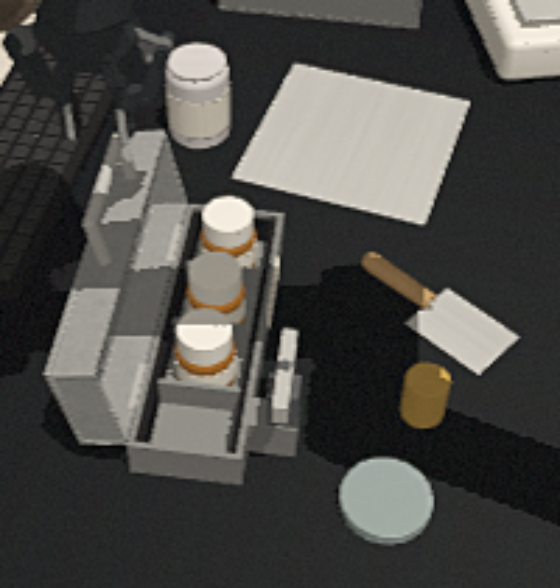

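{"fn": "servo_tool", "kwargs": {"twist": [[0,0,0],[0,0,0],[0,0,0],[0,0,0],[0,0,0],[0,0,0],[0,0,0],[0,0,0],[0,0,0],[0,0,0],[0,0,0]], "linear": [[0,-0.001,0.02],[0,0,0.025],[0,0,0.019],[0,0,0],[0,0,0],[0,0,0],[0,0,0],[0,0,0],[0,0,0],[0,0,0],[0,0,0]], "fingers": [36,36,36,36,28,20,14,8,6,6,6], "grip_force": 60}}

```text
clock: 43.92
ee_pos: [681.4, -43.2, 175.9]
ee_rot: [[0.145, -0.989, 0.004], [-0.989, -0.145, -0.0], [0.001, -0.004, -1.0]]
ft_force: [-0.6, 1.2, 5.9]
grip_width: 9.5
grasp_force: 59.0
```

```bash
python3 -c "
import numpy as np
t=np.linspace(1.75,0,20)+.137
x=-146.4*np.cos(t);z=146.4*np.sin(t)
for a,b in zip(np.diff(x),np.diff(z)):print([0,float(round(-a/1000,4)),float(round(-b/1000,4))],end=', ')"
```

```text
[0, 0.013, -0.0036], [0, 0.0133, -0.0024], [0, 0.0134, -0.0012], [0, 0.0135, 0.0001], [0, 0.0134, 0.0013], [0, 0.0132, 0.0026], [0, 0.0129, 0.0038], [0, 0.0125, 0.0049], [0, 0.012, 0.0061], [0, 0.0114, 0.0071], [0, 0.0107, 0.0082], [0, 0.0099, 0.0091], [0, 0.009, 0.01], [0, 0.0081, 0.0108], [0, 0.0071, 0.0115], [0, 0.006, 0.0121], [0, 0.0048, 0.0126], [0, 0.0037, 0.013], [0, 0.0025, 0.0133],
```

{"fn": "servo_tool", "kwargs": {"twist": [[0,0,0],[0,0,0],[0,0,0],[0,0,0],[0,0,0],[0,0,0],[0,0,0],[0,0,0],[0,0,0],[0,0,0],[0,0,0],[0,0,0],[0,0,0],[0,0,0],[0,0,0],[0,0,0],[0,0,0],[0,0,0],[0,0,0]], "linear": [[0,0.013,-0.0036],[0,0.0133,-0.0024],[0,0.0134,-0.0012],[0,0.0135,0.0001],[0,0.0134,0.0013],[0,0.0132,0.0026],[0,0.0129,0.0038],[0,0.0125,0.0049],[0,0.012,0.0061],[0,0.0114,0.0071],[0,0.0107,0.0082],[0,0.0099,0.0091],[0,0.009,0.01],[0,0.0081,0.0108],[0,0.0071,0.0115],[0,0.006,0.0121],[0,0.0048,0.0126],[0,0,0],[0,0,0]], "fingers": [6,6,6,6,6,6,6,6,6,6,6,6,6,6,6,6,6,6,6]}}

```text
clock: 45.5
ee_pos: [497.7, -68.2, 79.6]
ee_rot: [[0.143, -0.99, -0.0], [-0.99, -0.143, 0.003], [-0.003, -0.0, -1.0]]
ft_force: [1.2, 8.4, -5.2]
grip_width: 9.5
grasp_force: 69.5
```

{"fn": "servo_tool", "kwargs": {"twist": [[0,0,0],[0,0,0],[0,0,0],[0,0,0],[0,0,0],[0,0,0]], "linear": [[0,0.0025,0.009],[0,0.002,0.009],[0,0.0012,0.007],[0,0,0.001],[0,0,0],[0,0,0]], "fingers": [6,6,6,6,6,6]}}

```text
clock: 46.0
ee_pos: [491.7, -69.1, 53.9]
ee_rot: [[0.143, -0.99, -0.001], [-0.99, -0.143, 0.002], [-0.002, 0.001, -1.0]]
ft_force: [-0.8, 9.4, -3.3]
grip_width: 9.3
grasp_force: 71.2
```

```bash
python3 - <<'E'
from h import *
see(["lid_bar"])
plan([[491.3,-69,53]])
E
```

```text
side lid_bar 0.64 [487.4 -68.1  66.1]
clock 46.2 pos [491.7 -69.1  53.9] yaw -1.427 tilt [-0.002  0.001] w 9.5 F [-0.8  8.4 -3.6]
to [491.3, -69, 53]: linear [-0.0001, 0.0004, 0.0009] x1
```

Press down a few more mm until it bears on the base.

{"fn": "servo_tool", "kwargs": {"twist": [[0,0,0],[0,0,0],[0,0,0],[0,0,0],[0,0,0]], "linear": [[0,0,0.002],[0,0,0.001],[0,0,0.001],[0,0,0],[0,0,0]], "fingers": [6,6,6,6,6]}}

```text
clock: 46.62
ee_pos: [491.4, -69.1, 51.3]
ee_rot: [[0.143, -0.99, -0.001], [-0.99, -0.143, 0.002], [-0.002, 0.001, -1.0]]
ft_force: [-5.4, 10.7, 7.8]
grip_width: 9.7
grasp_force: 72.4
```

{"fn": "servo_tool", "kwargs": {"twist": [[0,0,0],[0,0,0],[0,0,0],[0,0,0]], "linear": [[0,0,0.001],[0,0,0.001],[0,0,0],[0,0,0]], "fingers": [6,6,6,6]}}

```text
clock: 46.95
ee_pos: [491.4, -69.2, 51.0]
ee_rot: [[0.144, -0.99, -0.001], [-0.99, -0.144, 0.002], [-0.002, 0.001, -1.0]]
ft_force: [-9.3, 11.7, 20.5]
grip_width: 9.7
grasp_force: 73.9
```

{"fn": "servo_tool", "kwargs": {"twist": [[0,0,0],[0,0,0],[0,0,0],[0,0,0],[0,0,0],[0,0,0],[0,0,0],[0,0,0],[0,0,0],[0,0,0],[0,0,0],[0,0,0],[0,0,0],[0,0,0],[0,0,0],[0,0,0],[0,0,0]], "linear": [[0,0,-0.003],[0,0,0],[0,0,0],[0,0,0],[0,0,0],[0,0,-0.02],[0,0,-0.035],[0,0,-0.035],[0,0,-0.03],[0,0,-0.018],[-0.0327,-0.004,0],[-0.0327,-0.004,0],[-0.0327,-0.004,0],[-0.0327,-0.004,0],[0,0,0],[0,0,0],[0,0,0]], "fingers": [6,14,22,32,36,36,36,36,36,26,26,26,26,26,26,26,26]}}

```text
clock: 48.37
ee_pos: [489.0, 60.7, 189.5]
ee_rot: [[0.145, -0.989, -0.001], [-0.989, -0.145, -0.0], [0.0, 0.001, -1.0]]
ft_force: [0.1, -0.2, -0.1]
grip_width: 26.1
grasp_force: 0.0
```

```bash
python3 - <<'E'
from h import *
see(["lid_bar","turnbutton_grip"])
plan([[488.5,62.3,97]],-1.427)
p=r.capture("side");cv2.imwrite("pics/s6.png",cv2.resize(p["frame"][80:290,170:370],None,fx=2.8,fy=2.8))
E
```

```text
top lid_bar 0.64 [492.7 -67.4  63.9]
side lid_bar 0.96 [490.8 -70.5  65.4]
side turnbutton_grip 0.54 [487.7  60.5  99.8]
clock 48.7 pos [489.3  60.2 189.8] yaw -1.427 tilt [0. 0.] w 26.1 F [ 0.4 -0.2 -0.3]
twist z -0.0000 x1
to [488.5, 62.3, 97]: linear [-0.0007, 0.0002, 0.0309] x3
```

View pics/s6.png

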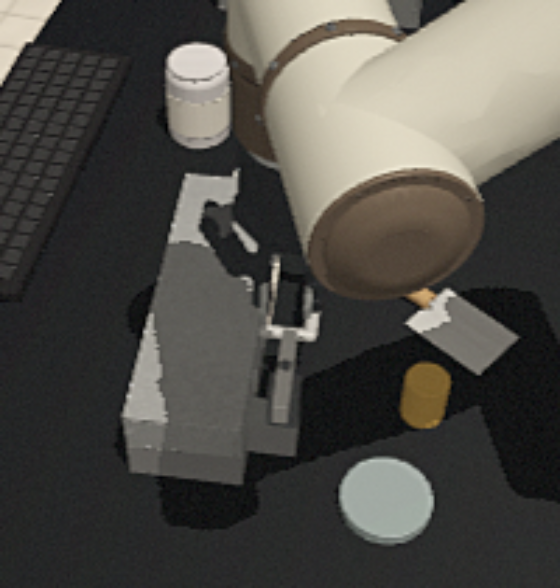

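{"fn": "servo_tool", "kwargs": {"twist": [[0,0,0],[0,0,0],[0,0,0],[0,0,0],[0,0,0],[0,0,0],[0,0,0],[0,0,0],[0,0,0],[0,0,0],[0,0,0]], "linear": [[-0.002,0.0005,0.03],[0,0,0.03],[0,0,0.022],[0,0,0.01],[0,0,0],[0,0,0],[0,0,0],[0,0,0],[0,0,0],[0,0,0],[0,0,0]], "fingers": [26,26,26,26,26,20,14,8,8,8,8], "grip_force": 60}}

```text
clock: 49.63
ee_pos: [488.8, 62.9, 98.9]
ee_rot: [[0.145, -0.989, 0.001], [-0.989, -0.145, 0.0], [-0.0, -0.001, -1.0]]
ft_force: [-2.2, -0.2, 6.3]
grip_width: 11.5
grasp_force: 61.5
```

{"fn": "servo_tool", "kwargs": {"twist": [[0,0,0.0186],[0,0,0.0186],[0,0,0.0186],[0,0,0.0186],[0,0,0.0186],[0,0,0.0186],[0,0,0.0186],[0,0,0.0186],[0,0,0.0186],[0,0,0.0186],[0,0,0.0186],[0,0,0.0186],[0,0,0.0186],[0,0,0.0066],[0,0,0],[0,0,0]], "linear": [[0,0,0],[0,0,0],[0,0,0],[0,0,0],[0,0,0],[0,0,0],[0,0,0],[0,0,0],[0,0,0],[0,0,0],[0,0,0],[0,0,0],[0,0,0],[0,0,0],[0,0,0],[0,0,0]], "fingers": [8,8,8,8,8,8,8,8,8,8,8,8,8,8,8,8]}}

```text
clock: 50.97
ee_pos: [488.9, 62.8, 98.9]
ee_rot: [[-0.988, -0.155, 0.001], [-0.155, 0.988, -0.0], [-0.001, -0.0, -1.0]]
ft_force: [-1.5, -1.6, 5.6]
grip_width: 11.7
grasp_force: 61.5
```

{"fn": "servo_tool", "kwargs": {"twist": [[0,0,0],[0,0,0],[0,0,0],[0,0,0],[0,0,0],[0,0,0],[0,0,0],[0,0,0],[0,0,0],[0,0,0],[0,0,0],[0,0,0],[0,0,0],[0,0,0],[0,0,0],[0,0,0],[0,0,0]], "linear": [[0,0,0],[0,0,0],[0,0,0],[0,0,0],[0,0,-0.02],[0,0,-0.035],[0,0,-0.035],[0,0,-0.035],[0,0,-0.03],[0,0.03,0],[0,0.03,0],[0,0.03,0],[0,0.03,0],[0,0.03,0],[0,0.03,0],[0,0,0],[0,0,0]], "fingers": [14,20,30,30,30,30,30,30,30,30,30,30,30,30,30,30,30]}}

```text
clock: 52.38
ee_pos: [460.3, 242.1, 252.4]
ee_rot: [[-0.988, -0.157, -0.001], [-0.157, 0.988, -0.0], [0.001, -0.0, -1.0]]
ft_force: [0.7, -1.0, -1.3]
grip_width: 29.7
grasp_force: 0.0
```

```bash
python3 - <<'E'
from h import *
see(["beaker0","turnbutton_grip","lid_bar"])
for c in("top","side"):
    p=r.capture(c);cv2.imwrite(f"pics/{c}7.png",cv2.resize(p["frame"],None,fx=1.5,fy=1.5))
E
```

```text
top beaker0 0.41 [495.5 388.7   5.7]
top turnbutton_grip 0.44 [487.9  65.2  98.9]
top lid_bar 0.74 [491.5 -66.7  63.6]
top lid_bar 0.55 [578.5 -27.6   1.3]
side beaker0 0.71 [497.  383.6   2.9]
side turnbutton_grip 0.56 [487.2  61.2 100.9]
```

View pics/side7.png

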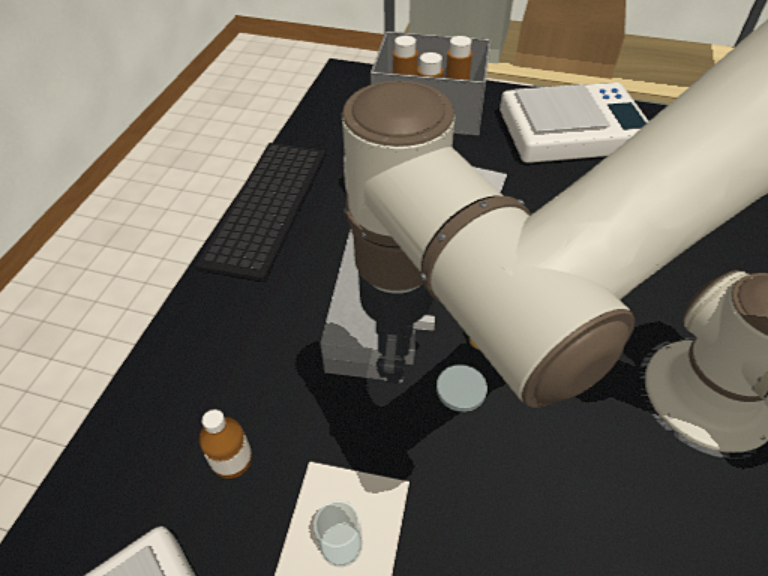

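View pics/top7.png

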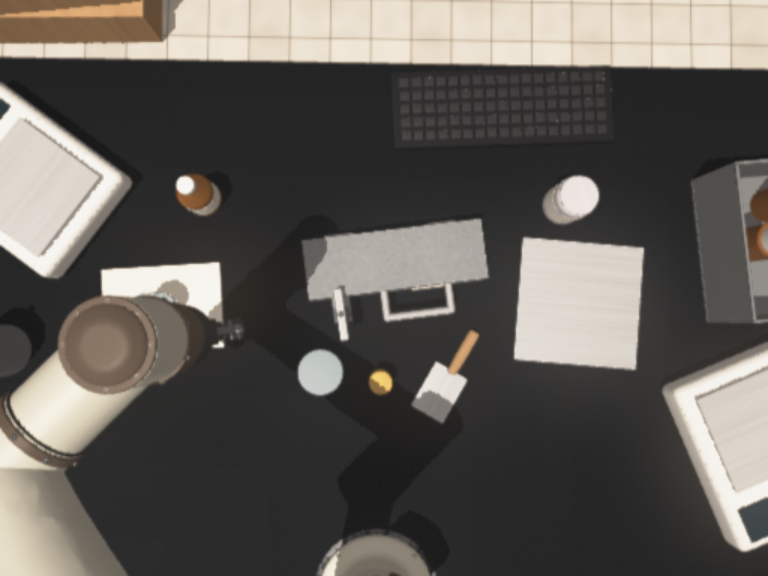

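The top view shows the lid shut (395,260), the wing across its edge (340,312) and the tray empty. The side view shows the beaker on the tile (338,535) and the bystanders in place.

```bash
python3 -c "
from bench import r
print(r.job_done())"
```

```text
the job is handed in; nothing more can be done
None
```

The job is handed in: the one beaker stands on the tile, the three jars are in compartments 0 to 2, the lid is shut and the turnbutton lies straight across its edge; all of this was seen in the camera images, but the judge returned no verdict.

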